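# Close the board test fixture

## Robot

A 6-joint arm with a two-finger parallel gripper is mounted at the origin on the work surface. World frame = base frame: x ahead of the robot, y to its left, z up, the work surface at z = 0. Lengths are in m, angles in rad, forces in N, time in s.
With the tool pointing down it reaches from about 0.375 to 0.825 m from the base axis. Payload 5.5 kg.
Tool frame: the origin (TCP) lies midway between the tips of the shut fingers; the grasp point (between the pads) lies behind it (r.hold_point_z is the z of the grasp point in the tool frame, in m); z points along the fingers, x is the direction in which the jaws open and shut, and the axes are right-handed (so a half turn about z gives the same grasp; the last joint's range is limited). The gripper opens to 85 mm and grips with 20 to 120 N. Pads are 22 mm wide; open, the fingers measure 114 mm over their backs; the gripper's body (76 mm by 85 mm) begins 54 mm behind the grasp point. The pads swing forward as they close: fully open they stand 13 mm farther back than shut.
Start: joints at [-1.326, 0.314, -0.047, 1.21, 0, 1.571], TCP at [0.145, -0.582, 0.231] pointing down, gripper open.
Joint ranges: [-2.67, 2.67], [-0.69, 1.73], [-1.03, 1.25], [-2.08, 2.16], [-1.42, 1.45], [-3.14, 3.14]. Speed limits (rad/s): [2.39, 2.39, 3.01, 3.14, 3.14, 3.14].

## Interface

Orientations are given as a rotation vector (axis times angle).
In Python, from rig import r, camera, camera_model, workorder, search_frame, cut_out gives the robot as it stands.
- The arm moves only by the tool jog_arm, never from a script. Its argument "rows" is a list of rows, each a list of 5 numbers: the closure in counts, from 0 (fully open) to 255 (shut), then the shift along the tool's x, y, z in mm, then the turn about the tool's z in degrees. A call has 1 to 5 rows; each row shifts and turns the commanded pose from where the row before left it, along the tool's axes as they then stand; what a row does not reach is not made up. A row lasts 1/8 s, in which the tool goes at most 62.5 mm and 10.7 degrees, less where a joint would pass 70% of its speed; a pose out of reach is approached as far as the arm can. A call is refused whole if a number of a shift passes 62.5 or a number of a turn 10.7, either way. A call with a gripper value outside its range is refused whole. The fingers move at their own pace and stop on an object; "force" is the grip in N (left out, the last holds). Time passes only in rows, so rows that do not move let the fingers close. It gives the time, the measured TCP pose, the force and the opening at its end, in the units of the state.
- r.read_state(): the state, without advancing time (a new reading comes with each control period).
- camera(name): name is "scene" or "top" or "wrist"; returns (picture, depth): 480x640x3 uint8, red, green, blue; 480x640 float32, m along the optical axis (not along the pixel's ray), 0 where there is no reading.
- camera_model(name): a dict with "fovy" (degrees; the focal length in pixels is half the picture's height over the tangent of half this angle, whatever the lens; pixels are square), "cx", "cy" (the principal point, pixels), "pose" (4x4, takes a point from camera to world coordinates); the wrist camera has in their place "mount" (4x4, takes a point from camera to tool coordinates, whose origin is the TCP and whose axes are the tool frame's). Camera axes: x right, y down, z forward; pixel columns grow to the right and rows downward; lengths in m; the calibration is good to about 2 mm. A picture is of the moment at which its call begins: read the wrist's pose just before it. camera_model takes no time and is no camera call.
- workorder.sign_off(): hands the job in, once; it reports no verdict.
Trained networks look in the newest picture that a camera, given by its name, has taken for a name from the list of things; names that differ only in an ending like _2 or _b are one class to them, and where a whole thing is asked for, a point or a joint stands for the part that bears it (a point fixed in the world has none). Each returns a list of dicts, best first, with "score" (0 to 1); they miss things now and then, are a little off and sometimes report something else, mostly with a low value. They report only what shows in the picture. A call takes as long as a camera call. They do not tell look-alikes from the thing itself.
- search_frame(camera, name): "extent" ([left, top, width, height] in pixels, round what is visible of it).
- cut_out(camera, name): "pixels" (480x640 bool, what is visible of it) and "extent" ([left, top, width, height] in pixels, round what is visible of it).
The state is a dict: "t": time; "joints": joint angles; "qvel": joint speeds; "effort": joint torques, N m; "tcp_pos": TCP position; "tcp_rot": TCP orientation; "force": force on the tool from outside, world axes, zero at the start; "torque": the same for the moment, N m; "finger_gap": finger opening in m.
Only numpy, scipy, OpenCV 4.12 (cv2) and the standard library are available. Lean on these libraries where they do the work, as an engineer would, in place of code of your own. Each camera call takes 0.05 s, during which the arm holds its last target.

## Task

A phone main board is lying in the test fixture. Pick up the hold-down plate by its handle and lower it gently and level over the fixture's two guide pins until its feet stand fully home on the fixture, then turn the fixture's swing clamp clockwise until it clicks past its detent and its finger lies over the plate, and let go. Do not drop or force the plate, and leave the other things on the bench where they are.

Things in the scene. Friction and masses are not known exactly. Their poses are not given: they have to be found in the camera images.
- fixture: board test fixture, fixed to the bench, turned up to 0.4 rad: grey box 130 (x) x 220 (y) mm, flat top 40 mm above the bench, a green phone board in the middle, two upright steel guide pins. Origin on the bench, below the middle of the plate's place (the box reaches from y -128 to y +92 mm); z up. The clamp stands at its -y end
- seat (a point): point on the fixture's flat top (40 mm above its origin) where the plate's origin comes when the plate is home; axes as the fixture's
- pin_a (a point): top of the guide pin at x +32, y -58 mm in the fixture's frame. Both pins are 10 mm thick and 34 mm tall above the flat top (top at 74 mm above the bench), the last 8 mm rounded to a bullet nose
- pin_b (a point): top of the other guide pin, at x -32, y +58 mm in the fixture's frame
- plate: loose bare aluminium hold-down plate 100 (x) x 150 (y) x 10 mm, 0.45 kg, on four 12 mm feet at x +-38, y +-38 mm; two 12 mm through holes at opposite corners; black bridge handle across the middle. Origin: middle, on the plane of the soles; z up. When home the soles stand on the fixture's flat top. Fits after a half turn too, not upside down. Starts turned up to 0.6 rad on the bench
- plate_handle (a point): middle of the plate's handle bar, 57 mm above the soles: a bar 90 mm long along the plate's y, 14 mm wide along its x and 14 mm high, with 28 mm free under it and a pillar at each end (inner faces at y +-31 mm); grip it across x
- hole_a (a point): middle of the lower mouth of the hole at x +32, y -58 mm in the plate's frame
- hole_b (a point): middle of the lower mouth of the hole at x -32, y +58 mm in the plate's frame
- clamp (a joint): swing clamp angle about its upright axis at x 0, y -101 mm of the fixture, clockwise from above: 0 = open, finger towards the fixture's -x; 1.6 rad (stop) = shut, finger towards +y over the plate's end. Starts at 0.15 to 0.35, clear of the plate. A spring detent resists with up to 0.16 N m; let go before 1.15 it springs back to 0.35, beyond 1.35 it snaps to its stop and stays
- clamp_grip (a point): grip point of the clamp's black wing handle, on the clamp's axis, 100 mm above the bench. The wing is a bar 60 mm long (along the finger), 14 mm thick and 34 mm high, from 78 to 112 mm above the bench, and turns with the finger
- clamp_tip (a point): tip of the clamp's steel finger, 50 mm from the axis; the finger is 14 mm wide, 8 mm thick, and passes 2 mm over the top of a plate that is home
- phone: opened phone, 150 x 72 x 9 mm, lying; origin underneath, centre
- tape: roll of tape, 72 mm across, 24 mm high, lying flat; origin underneath, centre
- flux_bottle: white dropper bottle, 44 mm across, 118 mm tall; origin underneath, centre
- driver: screwdriver, 170 mm long, lying, handle towards its -x; origin underneath, about the middle
- cutters: side cutters, 125 mm long, lying; origin underneath, at the pivot
- tweezers: steel tweezers, 130 mm long, 6 mm high, lying; origin underneath, about the middle
- tray: grey parts tray, 80 x 120 x 22 mm; origin underneath, centre
- flux_jar: low jar, 56 mm across, 48 mm tall; origin underneath, centre
Things that resemble listed ones, but are neither listed nor needed, are in the scene too. Of the things like the plate, leave any that is blue; of the rest the larger one is meant.

How it is judged:
By the outcome, as a careful person would: the job done as asked, in the order asked, and still so for the second after the job is handed in, with the robot touching nothing.
It also fails if it takes over 51 s, if anything falls off the work surface, if the arm or the gripper's body presses on something with over 40 N, if the wrist force passes 120 N, or if a joint passes its speed limit or range.

## Working session

There is one attempt and no reset: what is moved stays moved. The work goes in short steps, Python scripts to look and compute and a tool call to move; the robot and the scene stay as the last step left them, time stands still between calls to the robot, and variables do not carry over. Pictures are saved under pics/ and viewed, and the job is handed in when it is done.

Besides the shell and the picture viewer there is one more tool, called after "Call:" as name([rows], argument=value, ...), one row to a line, values as JSON. jog_arm: Moves the arm, as the interface text tells. Its arguments: {"type":"object","properties":{"rows":{"type":"array"},"force":{"type":"number"}},"required":["rows"]}

```bash
ls; mkdir -p pics
python3 - <<'E'
from rig import r,camera,camera_model
import cv2,numpy as np
s=r.read_state();print(s, r.hold_point_z)
for n in ["scene","top"]:
    p,d=camera(n);cv2.imwrite(f"pics/{n}0.png",p[:,:,::-1]);np.savez(f"{n}0.npz",p=p,d=d)
    m=camera_model(n);print(n,m)
print(camera_model("wrist"))
E
```

```text
pics
{'t': 0.0, 'joints': array([-1.32602914e+00,  3.14252217e-01, -4.80671917e-02,  1.21018166e+00,
        1.22896208e-05,  1.57079810e+00]), 'qvel': array([-6.51871554e-05,  7.69270383e-04,  2.61493129e-04, -1.32707764e-03,
        8.36950572e-04, -4.97134020e-04]), 'effort': array([-3.15363977e-04, -5.39586568e+01,  3.39750803e+01,  1.91894313e-02,
        8.83745702e-05,  1.64376075e-06]), 'tcp_pos': array([ 0.14526508, -0.58156623,  0.23042406]), 'tcp_rot': array([-2.47517909e+00,  1.93298630e+00,  2.09789172e-03]), 'force': array([-0.71186554,  0.15588816, -0.13189802]), 'torque': array([0.02202242, 0.00774067, 0.00765047]), 'finger_gap': 0.08544150361283334} -0.0187
scene {'fovy': 43.131010337175056, 'cx': 325.7308877931161, 'cy': 243.35524772949532, 'pose': array([[-0.58993724,  0.47301874, -0.65439081,  1.47408798],
       [ 0.80740963,  0.33756558, -0.48387929,  0.64309136],
       [-0.00798416, -0.81381986, -0.58106239,  0.91268877],
       [ 0.        ,  0.        ,  0.        ,  1.        ]])}
top {'fovy': 54.35266023214228, 'cx': 327.2871707331638, 'cy': 236.92686297109233, 'pose': array([[ 0.02393045, -0.99633929,  0.08206918,  0.43207518],
       [-0.9996903 , -0.02328832,  0.00877268, -0.03682757],
       [-0.00682931, -0.0822537 , -0.99658802,  1.24743268],
       [ 0.        ,  0.        ,  0.        ,  1.        ]])}
{'fovy': 65.68242919337308, 'cx': 321.7748019140271, 'cy': 237.58571563834062, 'mount': array([[ 9.99999388e-01,  1.04610872e-03, -3.60147712e-04,
        -7.27093297e-05],
       [-9.01035965e-04,  9.58949074e-01,  2.83576905e-01,
        -7.25195892e-02],
       [ 6.42015588e-04, -2.83576407e-01,  9.58949430e-01,
        -1.42501793e-01],
       [ 0.00000000e+00,  0.00000000e+00,  0.00000000e+00,
         1.00000000e+00]])}
```

View pics/top0.png

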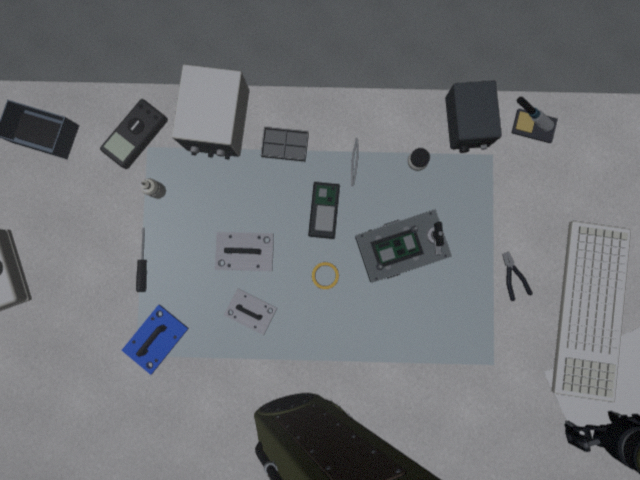

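View pics/scene0.png

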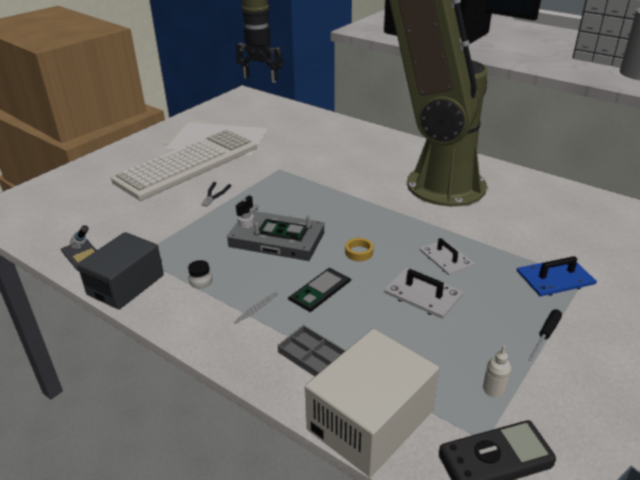

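Plate look-alikes in the top view are blue at (155,340), which is excluded, small silver at (251,312), and large silver at (245,251). The large silver one fits the description. I'll check it in a close crop and measure it.

```bash
cat > h.py <<'E'
import numpy as np,cv2
from rig import r,camera,camera_model,search_frame,cut_out
from scipy.spatial.transform import Rotation as R
def cam(name):
    s=r.read_state();m=camera_model(name)
    p,d=camera(name)
    f=240/np.tan(np.radians(m["fovy"])/2)
    if name=="wrist":
        T=np.eye(4);T[:3,:3]=R.from_rotvec(s["tcp_rot"]).as_matrix();T[:3,3]=s["tcp_pos"];P=T@m["mount"]
    else:P=m["pose"]
    return p,d,dict(f=f,cx=m["cx"],cy=m["cy"],P=P)
def cloud(d,c):
    v,u=np.mgrid[0:480,0:640]
    X=np.stack([(u-c["cx"])/c["f"]*d,(v-c["cy"])/c["f"]*d,d,np.ones_like(d)],-1)
    return (X@c["P"].T)[...,:3]
def atz(u,v,z,c):
    u=np.asarray(u,float);v=np.asarray(v,float)
    ray=np.stack([(u-c["cx"])/c["f"],(v-c["cy"])/c["f"],np.ones_like(u)],-1)@c["P"][:3,:3].T
    o=c["P"][:3,3];k=(z-o[2])/ray[...,2]
    return o+ray*k[...,None]
def proj(X,c):
    X=np.atleast_2d(X);q=(X-c["P"][:3,3])@c["P"][:3,:3]
    return np.stack([q[:,0]/q[:,2]*c["f"]+c["cx"],q[:,1]/q[:,2]*c["f"]+c["cy"]],-1)
E
python3 - <<'E'
from h import *
p,d,c=cam("top")
W=cloud(d,c)
for n in ["plate","fixture","clamp","plate_handle","pin_a"]:
    for o in cut_out("top",n)[:4]:
        px=o["pixels"];w=W[px];zz=w[:,2]
        print(n,round(o["score"],2),o["extent"],w.mean(0).round(3),np.percentile(zz,[5,50,95]).round(3))
        (cx,cy),sz,a=cv2.minAreaRect((w[:,:2]*1000).astype(np.float32)); print("   rect mm",round(cx),round(cy),np.round(sz),round(a,1))
crop=cv2.resize(p[200:370,100:300,::-1],None,fx=3,fy=3,interpolation=cv2.INTER_CUBIC);cv2.imwrite("pics/c1.png",crop)
crop=cv2.resize(p[190:300,340:470,::-1],None,fx=5,fy=5,interpolation=cv2.INTER_CUBIC);cv2.imwrite("pics/c2.png",crop)
E
```

```text
plate 0.9 [120.0, 303.8, 68.9, 71.9] [0.26  0.412 0.028] [0.016 0.022 0.063]
   rect mm 354 251 [149. 577.] 29.7
plate 0.82 [216.1, 231.3, 59.3, 37.5] [0.491 0.191 0.029] [0.017 0.022 0.063]
   rect mm 490 117 [311. 108.] 88.5
plate 0.58 [225.0, 285.7, 49.0, 49.9] [0.336 0.169 0.025] [0.013 0.017 0.049]
   rect mm 348 95 [124. 286.] 9.0
fixture 0.57 [352.8, 212.9, 94.1, 69.1] [ 0.513 -0.22   0.049] [0.036 0.041 0.084]
   rect mm 500 -179 [137. 314.] 19.5
clamp 0.84 [428.9, 221.9, 12.2, 30.1] [ 0.534 -0.297  0.105] [0.07  0.102 0.114]
   rect mm 472 -190 [ 76. 307.] 28.6
clamp 0.21 [262.6, 125.2, 46.4, 33.9] [0.786 0.096 0.009] [-0.     0.005  0.023]
   rect mm 628 67 [423. 134.] 10.3
plate_handle 0.93 [223.2, 287.6, 54.1, 42.8] [0.336 0.17  0.025] [0.012 0.017 0.049]
   rect mm 348 96 [125. 289.] 9.0
plate_handle 0.69 [217.1, 231.0, 55.7, 37.9] [0.491 0.191 0.03 ] [0.018 0.022 0.063]
   rect mm 489 114 [306. 104.] 88.1
plate_handle 0.68 [120.5, 306.6, 67.5, 67.8] [0.259 0.412 0.029] [0.018 0.022 0.063]
   rect mm 353 249 [147. 574.] 29.8
plate_handle 0.4 [355.6, 208.2, 97.7, 75.2] [ 0.514 -0.22   0.049] [0.036 0.041 0.086]
   rect mm 501 -179 [138. 314.] 19.9
pin_a 0.58 [354.8, 207.7, 94.3, 76.3] [ 0.513 -0.219  0.049] [0.036 0.041 0.084]
   rect mm 500 -186 [141. 326.] 17.7
```

View pics/c1.png

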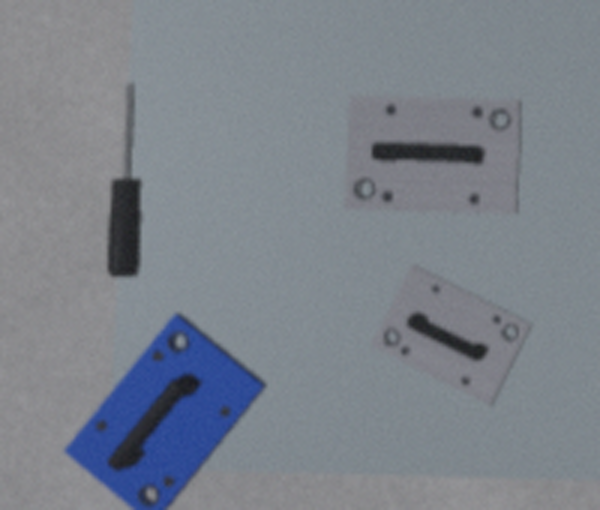

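View pics/c2.png

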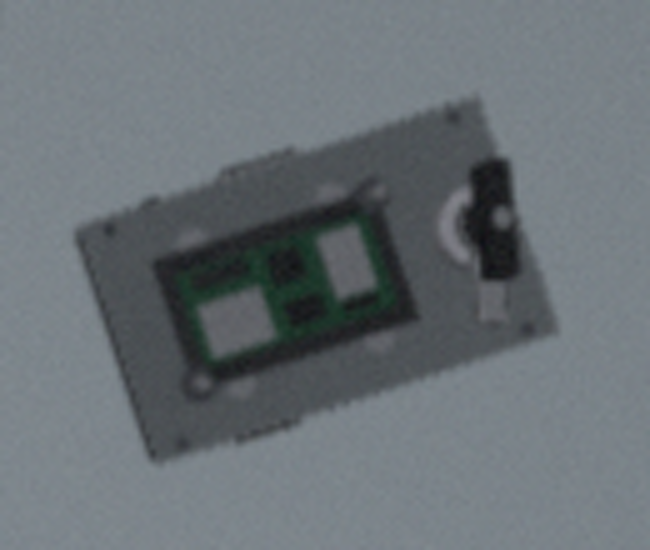

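The close crop confirms the large silver plate: its handle is at (243,251), its holes are at (267,240) and (222,263), and its yaw is near 0. The fixture pins are at (415,228) and (381,267), with the clamp at (438,235). Next I'll compute coarse poses and the move there.

```bash
cat >> h.py <<'E'
def pose2(a,b):
    # a: point at (+32,-58), b: (-32,+58)
    a=np.asarray(a)[:2];b=np.asarray(b)[:2];m=(a+b)/2;v=b-a
    th=np.arctan2(v[1],v[0])-np.arctan2(116,-64)
    th=(th+np.pi)%(2*np.pi)-np.pi
    return m,th,np.linalg.norm(v)
def topp(p=None):
    m=camera_model("top");return dict(f=240/np.tan(np.radians(m["fovy"])/2),cx=m["cx"],cy=m["cy"],P=m["pose"])
def go(pos,yaw=None):
    """print shift in current tool axes (mm) to reach pos, and turn (deg) to bring tool x to yaw (mod pi)"""
    s=r.read_state();M=R.from_rotvec(s["tcp_rot"]).as_matrix()
    d=M.T@(np.asarray(pos)-s["tcp_pos"])*1000
    y=np.arctan2(M[1,0],M[0,0])
    out=[d.round(1)]
    print("tcp",s["tcp_pos"].round(4),"toolx yaw",np.degrees(y).round(2),"tilt z",M[:,2].round(4),"gap",round(s["finger_gap"],4),"F",s["force"].round(1),"t",s["t"])
    print("shift",d.round(1))
    if yaw is not None:
        e=(yaw-y+np.pi/2)%np.pi-np.pi/2
        print("turn about tool z",np.degrees(-e).round(2))
    return d
E
python3 - <<'E'
from h import *
c=topp()
print(560/640)
A=atz(415,228.4,.074,c);B=atz(380.6,266.6,.074,c);print("fix",pose2(A,B),A,B)
A=atz(266.7,239.7,.022,c);B=atz(221.7,262.7,.022,c);print("plate",pose2(A,B))
go([.50,-.22,.30],0.3)
E
```

```text
0.875
fix (array([ 0.50636125, -0.20431829]), np.float64(0.351717792489453), np.float64(0.12993232856649106)) [ 0.55542049 -0.24690695  0.074     ] [ 0.45730202 -0.16172963  0.074     ]
plate (array([0.49033065, 0.19117625]), np.float64(-0.005113958957744469), np.float64(0.13210931643815052))
tcp [ 0.1454 -0.582   0.2312] toolx yaw -75.97 tilt z [-1.e-04  2.e-04 -1.e+00] gap 0.0851 F [-0.1  0.3  0.9] t 0.4
shift [-265.3 -431.8  -68.8]
turn about tool z 86.84
```

```bash
cat >> h.py <<'E'
def plan(pos,yaw,grip=0,mm=60,deg=10.5,minrows=1,half=True):
    s=r.read_state();M=R.from_rotvec(s["tcp_rot"]).as_matrix();p=s["tcp_pos"].copy()
    y=np.arctan2(M[1,0],M[0,0])
    e=(yaw-y+np.pi/2)%np.pi-np.pi/2 if half else (yaw-y+np.pi)%(2*np.pi)-np.pi
    d=np.asarray(pos)-p
    n=max(minrows,int(np.ceil(np.linalg.norm(d)*1000/mm)),int(np.ceil(abs(np.degrees(e))/deg)))
    acc=np.zeros(3);yy=y;rows=[]
    for i in range(n):
        rem=d-acc;T=rem/(n-i)
        Q=np.array([[np.cos(yy),np.sin(yy),0],[np.sin(yy),-np.cos(yy),0],[0,0,-1.]])
        sh=(Q.T@T*1000).round(1);a=round(np.degrees(-(e-(yy-y)))/(n-i),1)
        rows.append([grip]+[float(x) for x in sh]+[float(a)])
        acc=acc+Q@sh/1000;yy=yy-np.radians(a)
    for i in range(0,n,5):print(str(rows[i:i+5]).replace(' ',''))
E
python3 - <<'E'
from h import *
plan([.50,-.23,.24],0.35,half=False)
E
```

```text
[[0,-25.6,-42.9,-0.9,-9.6],[0,-18.0,-46.6,-0.9,-9.6],[0,-10.0,-49.0,-0.9,-9.6],[0,-1.7,-49.9,-0.9,-9.6],[0,6.6,-49.5,-0.9,-9.6]]
[[0,14.8,-47.7,-0.9,-9.6],[0,22.6,-44.6,-0.9,-9.6],[0,29.7,-40.2,-0.8,-9.6],[0,36.0,-34.7,-0.9,-9.6],[0,41.2,-28.3,-0.8,-9.6]]
```

Call:
jog_arm([
  [0,-25.5,-43,-1,-9.6],
  [0,-18,-46.5,-1,-9.6],
  [0,-10,-49,-1,-9.6],
  [0,-1.5,-50,-1,-9.6],
  [0,6.5,-49.5,-1,-9.6],
])

```text
t: 1.02
tcp_pos: [0.3239, -0.4051, 0.2365]
tcp_rot: [3.05, -0.751, 0.001]
force: [0.6, -0.7, -0.3]
finger_gap: 0.0852
```

Call:
jog_arm([
  [0,15,-47.5,-1,-9.6],
  [0,22.5,-44.5,-1,-9.6],
  [0,29.5,-40,-1,-9.6],
  [0,36,-34.5,-1,-9.6],
  [0,41,-28.5,-1,-9.6],
])

```text
t: 1.65
tcp_pos: [0.5008, -0.2295, 0.2415]
tcp_rot: [3.092, 0.555, 0.001]
force: [0.7, -0.3, -0.4]
finger_gap: 0.0855
```

Call:
jog_arm([
  [0,0,0,0,0],
  [0,0,0,0,0],
])

```text
t: 1.9
tcp_pos: [0.4994, -0.2307, 0.2411]
tcp_rot: [3.094, 0.546, -0.001]
force: [-0.6, -0.8, -0.4]
finger_gap: 0.0854
```

Run:
```python
from h import *
import pickle
go([.5,-.23,.24],.35)
p,d,c=cam("wrist");pickle.dump((p,d,c),open("w1.pkl","wb"))
cv2.imwrite("pics/w1.png",p[:,:,::-1])
```

```text
tcp [ 0.4994 -0.2307  0.2411] toolx yaw 20.0 tilt z [-6.e-04 -2.e-04 -1.e+00] gap 0.0854 F [-0.6 -0.8 -0.4] t 1.9
shift [ 0.8 -0.5  1.1]
turn about tool z -0.05
```

View pics/w1.png

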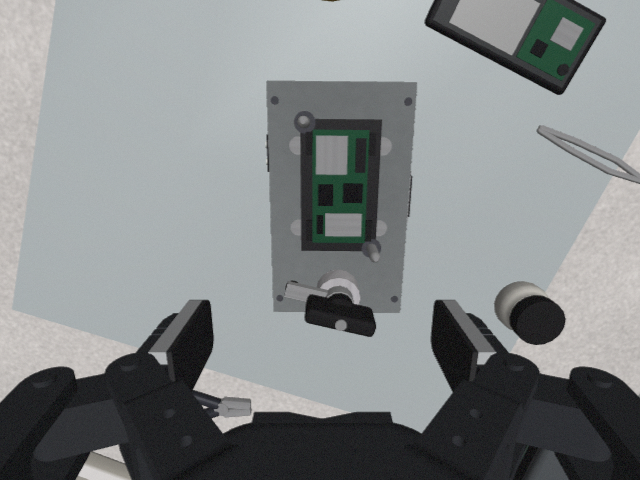

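The wrist view shows the fixture upright: pin_b near (304,121), pin_a near (373,250), clamp wing at (341,315), finger pointing left to (287,290). I'll measure these.

Run:
```python
from h import *
import pickle
p,d,c=pickle.load(open("w1.pkl","rb"))
W=cloud(d,c)
roi=np.zeros((480,640),bool);roi[60:345,250:430]=1
z=W[...,2]
m=roi&(abs(z-.04)<.006)
print("top plane z",np.median(z[m]), "bench",np.median(z[100:200,150:230]))
# box outline from contour polygon
mm=(roi&(z>.02)).astype(np.uint8)
q=W[m][:,:2]*1000
rect=cv2.minAreaRect(q.astype(np.float32));print(rect)
th0=.35
for it in range(3):
    u=np.array([np.cos(th0),np.sin(th0)]);v=np.array([-u[1],u[0]])
    a=q@u;b=q@v
    # side edges: per bin in b take min / max a
    L=[];Rr=[]
    bins=np.arange(np.percentile(b,2),np.percentile(b,98),3)
    for b0 in bins:
        k=(b>=b0)&(b<b0+3)
        if k.sum()<10: continue
        L.append((b0+1.5,a[k].min()));Rr.append((b0+1.5,a[k].max()))
    L=np.array(L);Rr=np.array(Rr)
    def fit(E):
        k=np.ones(len(E),bool)
        for _ in range(5):
            cf=np.polyfit(E[k,0],E[k,1],1);k=abs(np.polyval(cf,E[:,0])-E[:,1])<1.0
        return cf,k.sum()
    (l,nl),(rr,nr)=fit(L),fit(Rr)
    th0+= -np.arctan((l[0]+rr[0])/2)
    print("th",th0,l,nl,rr,nr)
u=np.array([np.cos(th0),np.sin(th0)]);v=np.array([-u[1],u[0]])
a=q@u;b=q@v
B=[]
for a0 in np.arange(a.min()+10,a.max()-10,3):
    k=(a>=a0)&(a<a0+3);B.append((b[k].min(),b[k].max()))
B=np.array(B);b0,b1=np.median(B,0)
L=np.median([a[(b>=x)&(b<x+3)].min() for x in bins]);Rx=np.median([a[(b>=x)&(b<x+3)].max() for x in bins])
print("width",Rx-L,"len",b1-b0)
o=u*(L+Rx)/2+v*((b0+b1)/2+18);print("fixture origin mm (box)",o,"th",th0)
# pins
def blob(lo,hi,r0):
    x0,y0,x1,y1=r0;k=np.zeros_like(roi);k[y0:y1,x0:x1]=1
    k&=(z>lo)&(z<hi);w=W[k];return k.sum(),w.mean(0)*1000,(w.min(0)*1000).round(1),(w.max(0)*1000).round(1)
print("pinB",blob(.066,.08,(285,100,325,145)));print("pinA",blob(.066,.08,(350,230,395,275)))
print("Bseen", atz(304,119,.074,c),"A",atz(373,256,.074,c))
w=W[(roi)&(z>.105)&(z<.12)];print("wing",len(w),cv2.minAreaRect((w[:,:2]*1000).astype(np.float32)),np.median(w[:,2]))
cv2.imwrite("pics/w1c.png",cv2.resize(p[90:350,250:430,::-1],None,fx=3.0,fy=2.3*1.0 and 2.3,interpolation=cv2.INTER_CUBIC))
```

```text
top plane z 0.04027084709261003 bench 0.0005969265027536141
((514.0248413085938, -224.24803161621094), (130.42855834960938, 220.1721649169922), 19.566265106201172)
th 0.34148010559667 [7.74888956e-03 3.44405052e+02] 69 [9.29131155e-03 4.74110673e+02] 69
th 0.3413825490003239 [-8.11567193e-04  3.44384096e+02] 69 [1.00668039e-03 4.74207918e+02] 69
th 0.3413823488126138 [-9.08779129e-04  3.44384278e+02] 69 [9.09179505e-04 4.74207934e+02] 69
width 129.1452041338627 len 210.91418460149737
fixture origin mm (box) [ 506.66118461 -203.44475124] th 0.3413823488126138
pinB (np.int64(112), array([ 458.75636942, -163.36738915,   71.04207514]), array([ 453.9, -167.9,   66.1]), array([ 463.1, -159. ,   75.4]))
pinA (np.int64(86), array([ 556.57532883, -249.9027924 ,   70.62739319]), array([ 552.7, -254.8,   66.1]), array([ 560.9, -246.3,   74.9]))
Bseen [ 0.45936234 -0.16124825  0.074     ] A [ 0.55439937 -0.24893277  0.074     ]
wing 1208 ((541.685546875, -301.6097412109375), (59.905391693115234, 14.176302909851074), 5.85346794128418) 0.11110697248318133
```

Run:
```python
from h import *
plan([.49,.168,.24],-.005,half=False)
```

```text
[[0,18.2,-54.0,0.2,2.9],[0,15.5,-54.9,0.2,2.9],[0,12.7,-55.6,0.2,2.9],[0,9.8,-56.2,0.2,2.9],[0,7.0,-56.6,0.1,2.9]]
[[0,4.1,-56.9,0.2,2.9],[0,1.3,-57.0,0.1,2.8]]
```

Call:
jog_arm([
  [0,18,-54,0,2.9],
  [0,15.5,-55,0,2.9],
  [0,12.5,-55.5,0,2.9],
  [0,10,-56,0,2.9],
  [0,7,-56.5,0,2.9],
])

```text
t: 2.58
tcp_pos: [0.4922, 0.0543, 0.2416]
tcp_rot: [3.138, 0.144, 0.001]
force: [1.7, -0.4, -0.7]
finger_gap: 0.0856
```

Call:
jog_arm([
  [0,4,-57,0,2.9],
  [0,1,-57,0,2.9],
  [0,0,0,0,0],
  [0,0,0,0,0],
])

```text
t: 3.08
tcp_pos: [0.4894, 0.1669, 0.2413]
tcp_rot: [3.141, -0.009, -0.0]
force: [-1.2, 0.4, 0.8]
finger_gap: 0.0856
```

Run:
```python
from h import *
import pickle
go([.5,.168,.24],0)
p,d,c=cam("wrist");pickle.dump((p,d,c),open("w2.pkl","wb"))
cv2.imwrite("pics/w2.png",p[:,:,::-1])
W=cloud(d,c);z=W[...,2]
for o in cut_out("wrist","plate")[:3]:print(o["score"],o["extent"],np.median(W[o["pixels"]],0))
for o in cut_out("wrist","plate_handle")[:3]:print(o["score"],o["extent"],np.median(W[o["pixels"]],0))
```

```text
tcp [0.4894 0.1669 0.2413] toolx yaw -0.33 tilt z [-2.e-04 -7.e-04 -1.e+00] gap 0.0856 F [-1.2  0.4  0.8] t 3.075
shift [10.6 -1.2  1.3]
turn about tool z -0.33
0.89 [271.3, 96.1, 105.9, 159.0] [0.49071889 0.19865357 0.02200012]
0.82 [114.0, 131.2, 110.1, 133.6] [0.33893514 0.1750379  0.01736888]
0.74 [62.9, 0.1, 41.7, 22.7] [0.28794768 0.34031534 0.02184607]
0.92 [115.2, 129.6, 109.9, 134.0] [0.33899257 0.17502143 0.01736938]
0.7 [67.3, 1.7, 38.7, 23.3] [0.28782308 0.34020719 0.02185059]
0.6 [268.9, 95.5, 106.7, 157.5] [0.4907136  0.19884313 0.02200338]
```

View pics/w2.png

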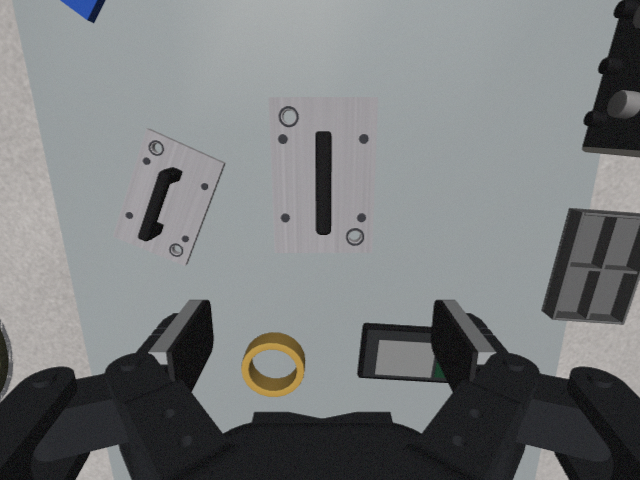

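The wrist view shows the large silver plate centred at (322,175), with hole_b at (288,117), hole_a at (355,237) and the handle bar at (323,183). The small silver plate is at (171,197).

Run:
```python
from h import *
import pickle
p,d,c=pickle.load(open("w2.pkl","rb"))
W=cloud(d,c);z=W[...,2]
roi=np.zeros((480,640),bool);roi[85:265,260:385]=1
m=roi&(abs(z-.022)<.006);q=(W[m][:,:2]*1000).astype(np.float32)
print("plate",cv2.minAreaRect(q),np.median(z[m]))
m=roi&(z>.052);q=(W[m][:,:2]*1000).astype(np.float32)
print("bar",cv2.minAreaRect(q),np.median(z[m]))
g=cv2.cvtColor(p,cv2.COLOR_RGB2GRAY)
for (u,v) in [(288,117),(355,237)]:
    s=cv2.resize(g[v-20:v+20,u-20:u+20],None,fx=8,fy=8,interpolation=cv2.INTER_CUBIC)
    h=cv2.HoughCircles(s,cv2.HOUGH_GRADIENT,1,80,param1=80,param2=20,minRadius=45,maxRadius=110)
    print(h)
    if h is not None:
        x,y,_=h[0][0];print(atz(u-20+(x+.5)/8-.5,v-20+(y+.5)/8-.5,.022,c))
cv2.imwrite("pics/w2c.png",cv2.resize(p[90:260,260:385,::-1],None,fx=3.4,fy=3.4,interpolation=cv2.INTER_CUBIC))
```

```text
plate ((490.5987854003906, 191.28713989257812), (149.93521118164062, 100.3978042602539), 89.76358032226562) 0.021886366477956387
bar ((490.68255615234375, 193.13848876953125), (91.71492767333984, 13.688671112060547), 89.52273559570312) 0.06339267256017989
[[[167.5 155.5  65.8]]]
[0.45923947 0.24977234 0.022     ]
[[[159.5 159.5  72.2]]]
[0.522609   0.13336724 0.022     ]
```

View pics/w2c.png

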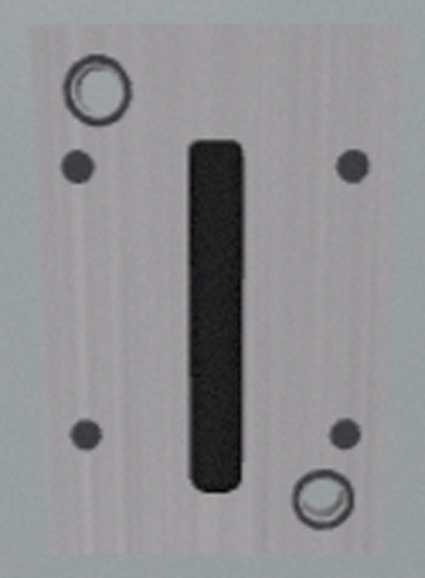

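Call:
jog_arm([
  [0,1.3,-24.5,40,0],
  [0,0,0,55,0],
  [0,0,0,50,0],
  [0,0,0,35,0],
  [0,0,0,23,0],
], force=60)

```text
t: 3.85
tcp_pos: [0.4902, 0.1907, 0.0365]
tcp_rot: [3.141, -0.011, -0.003]
force: [-0.6, 0.5, 0.9]
finger_gap: 0.0857
```

Call:
jog_arm([
  [0,0,0,0,0],
])

```text
t: 3.98
tcp_pos: [0.4895, 0.1907, 0.0368]
tcp_rot: [3.14, -0.011, -0.006]
force: [-0.1, -0.2, -0.6]
finger_gap: 0.0855
```

Run:
```python
from h import *
import pickle
go([.4907,.1914,.0385],-.005)
p,d,c=cam("wrist")
cv2.imwrite("pics/w3.png",p[:,:,::-1])
```

```text
tcp [0.4895 0.1907 0.0368] toolx yaw -0.4 tilt z [-0.0036 -0.0015 -1.    ] gap 0.0855 F [-0.1 -0.2 -0.6] t 3.975
shift [ 1.2 -0.7 -1.7]
turn about tool z -0.11
```

View pics/w3.png

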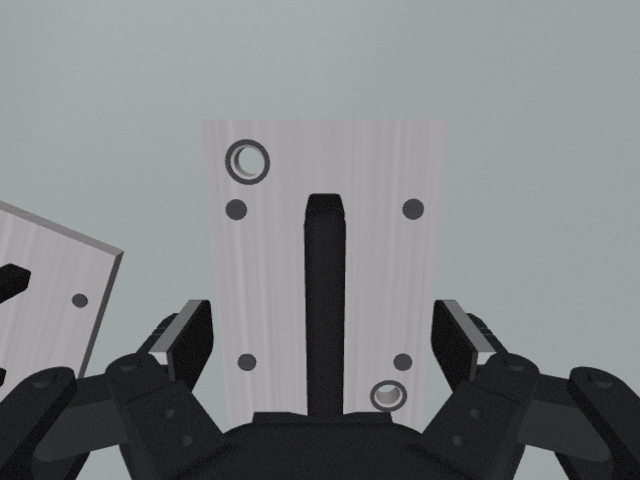

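The handle bar at (325,300) sits between the pads at 212 and 435. I'll close on it.

Call:
jog_arm([
  [120,1,-0.5,-1,0],
  [255,0,0,0,0],
  [255,0,0,0,0],
  [255,0,0,0,0],
  [255,0,0,0,0],
], force=60)

```text
t: 4.65
tcp_pos: [0.4919, 0.1933, 0.0398]
tcp_rot: [-3.141, 0.007, -0.0]
force: [-2.3, -0.4, 6.4]
finger_gap: 0.0131
```

Call:
jog_arm([
  [255,0,0,0,0],
  [255,0,0,0,0],
], force=80)

```text
t: 4.9
tcp_pos: [0.4919, 0.1933, 0.0398]
tcp_rot: [-3.141, 0.007, -0.0]
force: [-3.2, 0.2, 6.2]
finger_gap: 0.0124
```

Call:
jog_arm([
  [255,0,0,-5,0],
  [255,0,0,-15,0],
  [255,0,0,-30,0],
  [255,0,0,-40,0],
  [255,0,0,-10,0],
])

```text
t: 5.52
tcp_pos: [0.4938, 0.1938, 0.1422]
tcp_rot: [-3.14, 0.008, -0.007]
force: [1.1, -0.2, -5.2]
finger_gap: 0.0123
```

Call:
jog_arm([
  [255,0,0,0,0],
  [255,0,0,0,0],
])

```text
t: 5.78
tcp_pos: [0.4908, 0.1926, 0.1377]
tcp_rot: [3.141, -0.008, -0.004]
force: [-1.2, 0.5, -5.3]
finger_gap: 0.0126
```

Run:
```python
from h import *
import pickle
go([.4907,.1914,.14],-.005)
p,d,c=cam("wrist");pickle.dump((p,d,c),open("w4.pkl","wb"))
cv2.imwrite("pics/w4.png",p[:,:,::-1])
p,d,c=cam("scene")
cv2.imwrite("pics/s4.png",p[:,:,::-1])
```

```text
tcp [0.4908 0.1926 0.1377] toolx yaw -0.27 tilt z [-0.0025 -0.001  -1.    ] gap 0.0126 F [-1.2  0.5 -5.3] t 5.775
shift [-0.1  1.2 -2.3]
turn about tool z 0.01
```

View pics/w4.png

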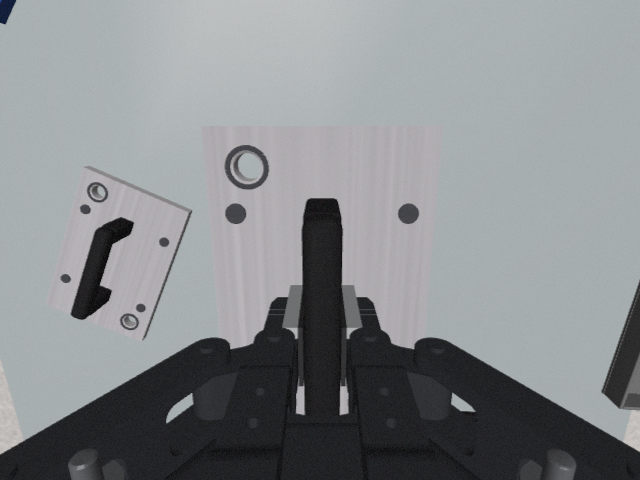

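View pics/s4.png

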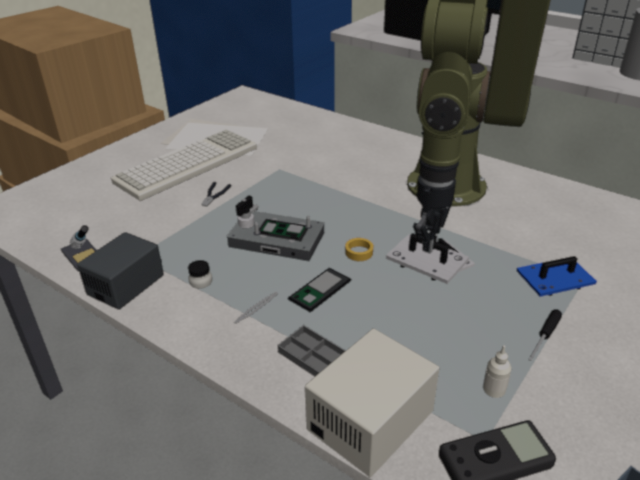

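The plate is held and about 0.1 m up, with hole_b at (246,167) and a wrist force of -5 N, roughly its weight. I'll measure its pose and tilt in the tool frame.

```bash
cat >> h.py <<'E'
def held(p,d,c,save=None):
    """plate pose in TOOL frame from wrist view: plane, side edges, hole b"""
    mt=camera_model("wrist")["mount"];cc=dict(c);cc["P"]=mt
    T=cloud(d,cc)
    roi=np.zeros((480,640),bool);roi[90:330,195:450]=1
    m=roi&(abs(T[...,2]-.018)<.008)
    q=T[m]
    for _ in range(4):
        A=np.c_[q[:,0],q[:,1],np.ones(len(q))];cf,*_=np.linalg.lstsq(A,q[:,2],rcond=None)
        q=q[abs(A@cf-q[:,2])<.0015]
    print("plane dz/dx,dz/dy deg",np.degrees(cf[:2]).round(2),"z0 mm",(cf[2]*1000).round(2),len(q))
    x,y=q[:,0]*1000,q[:,1]*1000
    L=[];Rr=[];ys=[]
    for y0 in np.arange(y.min()+6,y.max()-2,2):
        k=(y>=y0)&(y<y0+2)
        L.append(x[k].min());Rr.append(x[k].max());ys.append(y0+1)
    L=np.array(L);Rr=np.array(Rr);ys=np.array(ys);k=(Rr-L)>97
    l=np.polyfit(ys[k],L[k],1);rr=np.polyfit(ys[k],Rr[k],1)
    print("edge slopes deg",np.degrees(l[0]).round(2),np.degrees(rr[0]).round(2),"centre x at y=0",(l[1]+rr[1])/2,"width",np.median((Rr-L)[k]))
    ym=[y[(x>=a)&(x<a+3)].min() for a in range(-40,40,3)];print("far edge y",np.median(ym),"slope",np.degrees(np.polyfit(np.arange(-40,40,3),ym,1)[0]).round(2))
    g=cv2.cvtColor(p,cv2.COLOR_RGB2GRAY)
    return T,cf
E
python3 - <<'E'
from h import *
import pickle
p,d,c=pickle.load(open("w4.pkl","rb"))
T,cf=held(p,d,c)
g=cv2.cvtColor(p,cv2.COLOR_RGB2GRAY);u,v=246,167
s=cv2.resize(g[v-30:v+30,u-30:u+30],None,fx=6,fy=6,interpolation=cv2.INTER_CUBIC)
print(cv2.HoughCircles(s,cv2.HOUGH_GRADIENT,1,100,param1=80,param2=15,minRadius=85,maxRadius=150))
# dark ring ellipse
k=(s<95).astype(np.uint8);cs,_=cv2.findContours(k,cv2.RETR_EXTERNAL,cv2.CHAIN_APPROX_NONE)
C=max(cs,key=cv2.contourArea);e=cv2.fitEllipse(C);print(e)
x=u-30+(e[0][0]+.5)/6-.5;y=v-30+(e[0][1]+.5)/6-.5
mt=camera_model("wrist")["mount"];cc=dict(c);cc["P"]=mt
print("hole b tool mm",atz(x,y,cf[2]+cf[1]*-.06,cc)*1000)
E
```

```text
plane dz/dx,dz/dy deg [0.15 0.03] z0 mm 18.01 36423
edge slopes deg 0.1 0.05 centre x at y=0 0.35249838722346283 width 99.95677132350262
far edge y -72.94711276929401 slope -0.05
[[[178.5 176.5 128.5]]]
((184.8258819580078, 181.70767211914062), (251.0801544189453, 267.5679931640625), 143.62648010253906)
hole b tool mm [-31.64723968 -56.22859745  17.98405831]
```

Run:
```python
from h import *
plan([.5068,-.2049,.142],np.radians(19.57),grip=255,mm=45,half=False)
```

```text
[[255,2.0,44.2,-0.5,-2.2],[255,0.3,44.2,-0.5,-2.2],[255,-1.4,44.2,-0.5,-2.2],[255,-3.1,44.1,-0.5,-2.2],[255,-4.8,43.9,-0.5,-2.2]]
[[255,-6.5,43.7,-0.5,-2.2],[255,-8.1,43.5,-0.4,-2.2],[255,-9.8,43.1,-0.5,-2.2],[255,-11.5,42.7,-0.4,-2.2]]
```

Call:
jog_arm([
  [255,1,22,-2,-1.1],
  [255,1.5,44,-2,-2.2],
  [255,0,44,0,-2.2],
  [255,-1.5,44,0,-2.2],
  [255,-3.5,44,0,-2.2],
])

```text
t: 6.5
tcp_pos: [0.5014, -0.0062, 0.1423]
tcp_rot: [-3.13, -0.266, 0.002]
force: [0.7, -0.4, -4.6]
finger_gap: 0.0124
```

Call:
jog_arm([
  [255,-5,44,0,-2.2],
  [255,-7,44,0,-2.2],
  [255,-8.5,43,0,-2.2],
  [255,-10,43,0,-2.2],
  [255,-6,22,0,-1.2],
])

```text
t: 7.12
tcp_pos: [0.5118, -0.2063, 0.1421]
tcp_rot: [-3.096, -0.533, 0.002]
force: [-0.1, 1.0, -4.2]
finger_gap: 0.0122
```

Call:
jog_arm([
  [255,0,0,0,0],
  [255,0,0,0,0],
])

```text
t: 7.38
tcp_pos: [0.5118, -0.2035, 0.1424]
tcp_rot: [-3.094, -0.535, 0.002]
force: [0.2, -0.0, -4.3]
finger_gap: 0.0123
```

Run:
```python
from h import *
import pickle
go([.5068,-.2049,.142],np.radians(19.57))
p,d,c=cam("wrist");pickle.dump((p,d,c),open("w5.pkl","wb"))
cv2.imwrite("pics/w5.png",p[:,:,::-1])
held(p,d,c)
```

```text
tcp [ 0.5118 -0.2035  0.1424] toolx yaw 19.61 tilt z [-0.0016  0.0012 -1.    ] gap 0.0123 F [ 0.2 -0.  -4.3] t 7.375
shift [-5.2 -0.4  0.4]
turn about tool z 0.04
plane dz/dx,dz/dy deg [0.16 0.09] z0 mm 18.06 36387
edge slopes deg 0.13 -0.05 centre x at y=0 0.4055482184295691 width 99.98481711049297
far edge y -72.77091902262751 slope -0.05
```

View pics/w5.png

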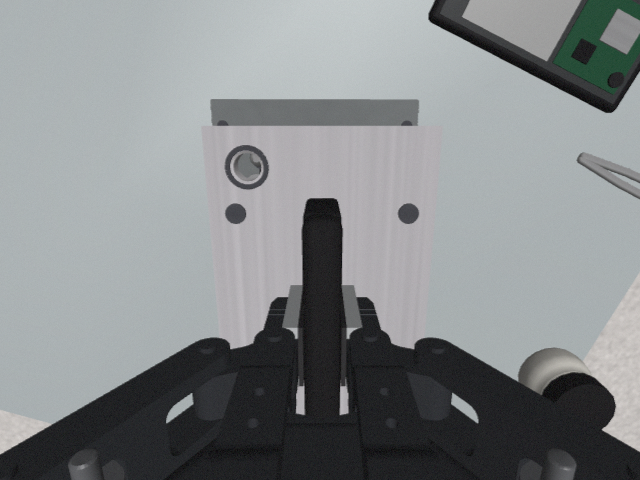

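Call:
jog_arm([
  [255,-5,-0.5,3,0],
  [255,0,0,0,0],
  [255,0,0,0,0],
])

```text
t: 7.8
tcp_pos: [0.5075, -0.2051, 0.1404]
tcp_rot: [3.095, 0.536, 0.0]
force: [-0.7, 0.8, -4.4]
finger_gap: 0.0125
```

```bash
cat > chk.py <<'E'
from h import *
import pickle,sys
n=sys.argv[1]
go([.5068,-.2049,.142],np.radians(19.57))
p,d,c=cam("wrist");pickle.dump((p,d,c),open(n+".pkl","wb"))
T,cf=held(p,d,c)
P0=c["P"]@np.linalg.inv(camera_model("wrist")["mount"])
W=cloud(d,c);z=W[...,2]
roi=np.zeros((480,640),bool);roi[60:135,190:440]=1
m=roi&(abs(z-.04)<.004);q=T[m]*1000
if len(q)>100:
    x=q[:,0];y=q[:,1]
    xs=np.arange(-48,48,3);f=np.array([y[(x>=a)&(x<a+3)].min() for a in xs])
    pf=np.polyfit(xs,f,1)
    ys=np.arange(np.percentile(y,15),np.percentile(y,85),1)
    L=np.median([x[(y>=a)&(y<a+1)].min() for a in ys]);Rx=np.median([x[(y>=a)&(y<a+1)].max() for a in ys])
    print("fixture far edge y",np.median(f).round(2),"slope deg",np.degrees(pf[0]).round(2),"L R",L.round(2),Rx.round(2),"-> fix centre tool",((L+Rx)/2).round(2),(np.median(f)+92).round(2))
cv2.imwrite("pics/"+n+".png",cv2.resize(p[90:260,180:450,::-1],None,fx=2.9,fy=2.9,interpolation=cv2.INTER_CUBIC))
# pin through the hole
rr=np.zeros((480,640),bool);rr[140:195,220:275]=1
k=rr&(z>.066)&(z<.079)&(T[...,2]>.025);w=T[k]*1000
if k.sum(): print("pin pts",k.sum(),w.mean(0),w.min(0),w.max(0))
E
python3 chk.py w6
```

```text
tcp [ 0.5075 -0.2051  0.1404] toolx yaw 19.65 tilt z [ 1.e-04 -0.e+00 -1.e+00] gap 0.0125 F [-0.7  0.8 -4.4] t 7.8
shift [-0.6 -0.5 -1.6]
turn about tool z 0.08
plane dz/dx,dz/dy deg [0.16 0.07] z0 mm 18.05 36379
edge slopes deg 0.1 -0.03 centre x at y=0 0.4175087350288713 width 99.97878247152822
far edge y -72.77161703964717 slope -0.05
fixture far edge y -89.22 slope deg 0.48 L R -64.58 64.7 -> fix centre tool 0.06 2.78
pin pts 10 [-35.07768778 -54.03887074  70.10478083] [-36.14049108 -55.80105967  67.55730178] [-34.02707042 -52.4404913   71.74020563]
```

View pics/w6.png

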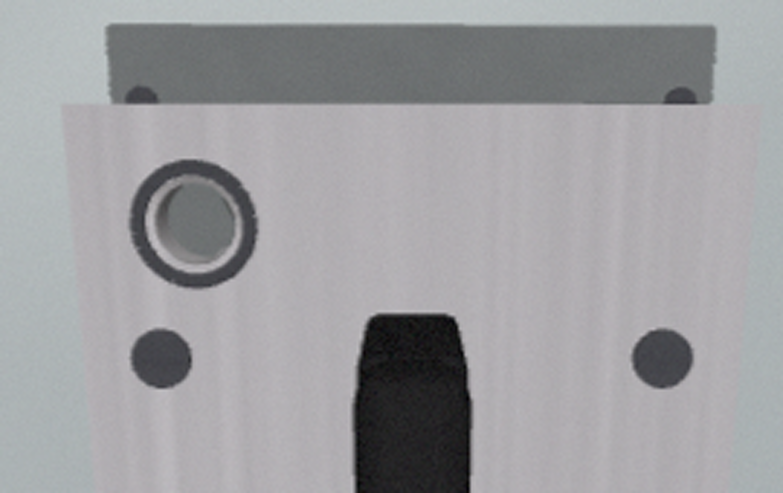

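Call:
jog_arm([
  [255,-0.5,0,8,0.1],
  [255,0,0,10,0],
  [255,0,0,4,0],
  [255,0,0,0,0],
])

```text
t: 8.35
tcp_pos: [0.5066, -0.2054, 0.1176]
tcp_rot: [-3.095, -0.533, 0.002]
force: [0.4, 0.2, -5.5]
finger_gap: 0.0125
```

```bash
python3 chk.py w7; python3 -c "
from h import *
p,d,c=cam('scene');cv2.imwrite('pics/s7.png',cv2.resize(p[180:280,200:350,::-1],None,fx=5,fy=5,interpolation=cv2.INTER_CUBIC))"
```

```text
tcp [ 0.5066 -0.2054  0.1176] toolx yaw 19.52 tilt z [-1.2e-03  5.0e-04 -1.0e+00] gap 0.0125 F [ 0.4  0.2 -5.5] t 8.35
shift [  0.3  -0.5 -24.4]
turn about tool z -0.05
plane dz/dx,dz/dy deg [0.14 0.08] z0 mm 18.05 36381
edge slopes deg 0.01 0.09 centre x at y=0 0.4161928176882128 width 100.0135465429414
far edge y -72.7681785803589 slope -0.05
fixture far edge y -89.17 slope deg -0.04 L R -63.53 65.46 -> fix centre tool 0.97 2.83
pin pts 101 [-32.32140712 -55.26772423  45.37333238] [-35.41627202 -58.59014184  42.95709191] [-29.90877639 -51.54223594  50.04083604]
```

View pics/w7.png

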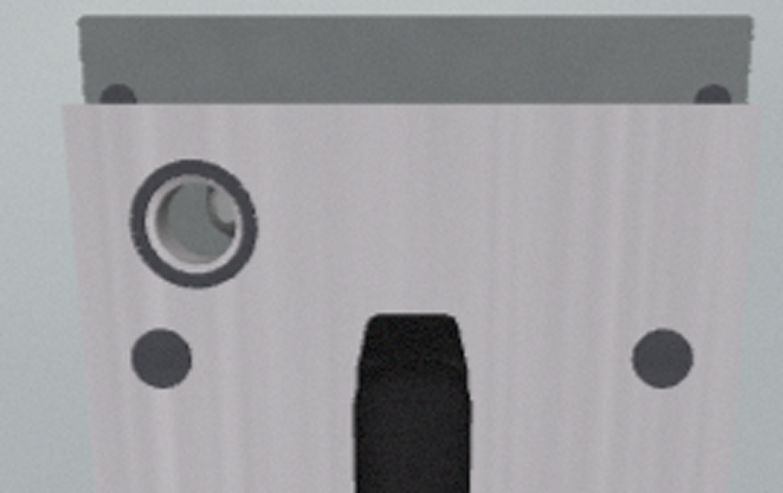

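View pics/s7.png

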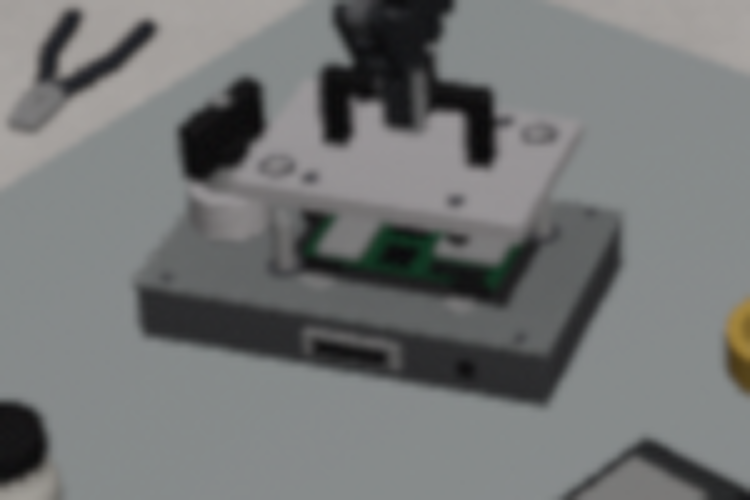

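Run:
```python
from h import *
import pickle
p,d,c=pickle.load(open("w7.pkl","rb"))
mt=camera_model("wrist")["mount"];cc=dict(c);cc["P"]=mt
T=cloud(d,cc)*1000
rr=np.zeros((480,640),bool);rr[140:195,220:275]=1
k=rr&(T[...,2]>40)&(T[...,2]<52);w=T[k]
o=np.argsort(w[:,2]);print(w[o[:25]].round(1))
print("clusters z hist",np.histogram(w[:,2],8))
# side edges in gray, subpixel: rows of fixture strip
g=cv2.GaussianBlur(cv2.cvtColor(p,cv2.COLOR_RGB2GRAY),(3,3),0).astype(float)
def edge_col(rows,c0,c1,sgn):
    out=[]
    for r_ in rows:
        gr=np.diff(g[r_,c0:c1])*sgn;i=gr.argmax();i=min(max(i,1),len(gr)-2)
        a,b,e=gr[i-1:i+2];out.append(c0+i+.5+(a-e)/(2*(a-2*b+e)+1e-9))
    return np.median(out),np.mean(rows)
L=edge_col(range(100,120),195,225,-1);Rr=edge_col(range(100,120),425,452,1)
tz=.1176-.04
print("fix edges",L,Rr,atz(L[0],L[1],tz,cc)*1000,atz(Rr[0],Rr[1],tz,cc)*1000)
def edge_row(cols,r0,r1,sgn):
    out=[]
    for q in cols:
        gr=np.diff(g[r0:r1,q])*sgn;i=gr.argmax();i=min(max(i,1),len(gr)-2)
        a,b,e=gr[i-1:i+2];out.append(r0+i+.5+(a-e)/(2*(a-2*b+e)+1e-9))
    return np.array(out)
cols=np.arange(225,425,4)
for nm,r0,r1,sg,zz in [("fix",88,104,-1,tz),("plate",118,134,1,.018)]:
    e=edge_row(cols,r0,r1,sg);q=atz(cols,e,zz,cc)*1000;pf=np.polyfit(q[:,0],q[:,1],1)
    print(nm,"far edge y",np.median(q[:,1]),"slope",np.degrees(pf[0]))
rows=range(140,190)
L=edge_col(rows,195,220,1);Rr=edge_col(rows,425,448,-1)
print("plate",atz(L[0],L[1],.018,cc)*1000,atz(Rr[0],Rr[1],.018,cc)*1000)
```

```text
[[-30.4 -54.   43. ]
 [-31.3 -55.5  43. ]
 [-31.3 -55.9  43.2]
 [-31.3 -56.9  43.3]
 [-31.8 -55.9  43.3]
 [-29.9 -54.5  43.3]
 [-30.3 -56.4  43.3]
 [-30.8 -56.9  43.3]
 [-31.8 -57.4  43.5]
 [-31.8 -56.4  43.5]
 [-32.9 -54.9  43.5]
 [-31.  -54.   43.6]
 [-32.4 -55.9  43.6]
 [-32.  -54.   43.7]
 [-31.4 -56.4  43.7]
 [-31.3 -57.4  43.8]
 [-30.  -54.9  43.8]
 [-32.4 -55.4  43.8]
 [-31.9 -54.9  43.8]
 [-30.5 -54.4  43.9]
 [-31.9 -56.9  43.9]
 [-32.5 -54.9  43.9]
 [-32.  -55.4  44. ]
 [-30.9 -56.4  44. ]
 [-31.  -55.9  44. ]]
clusters z hist (array([19, 26, 18, 14,  9,  9,  4,  2]), array([42.95742414, 43.84289212, 44.72836009, 45.61382807, 46.49929605,
       47.38476403, 48.270232  , 49.15569998, 50.04116796]))
fix edges (np.float64(207.24561403508125), np.float64(109.5)) (np.float64(438.4545454545444), np.float64(109.5)) [-63.72991639 -81.92576283  77.6       ] [ 65.8112858 -82.0356727  77.6      ]
fix far edge y -89.66904795029396 slope -0.05563691311536359
plate far edge y -73.01419146724189 slope -0.05219081073082597
plate [-44.20194111 -57.03447478  18.        ] [ 45.36696471 -57.12525303  18.        ]
```

Both far-edge slopes agree at -0.05°, and the residual offset is about (+0.4, +0.3) mm. I'll correct that and lower gently.

Call:
jog_arm([
  [255,0.4,0.3,3,0],
  [255,0,0,4,0],
  [255,0,0,4,0],
  [255,0,0,0,0],
])

```text
t: 8.95
tcp_pos: [0.5072, -0.2056, 0.1068]
tcp_rot: [-3.096, -0.533, 0.001]
force: [-0.9, -0.2, -5.1]
finger_gap: 0.0127
```

Call:
jog_arm([
  [255,0,0,3,0],
  [255,0,0,3,0],
  [255,0,0,3,0],
  [255,0,0,0,0],
])

```text
t: 9.45
tcp_pos: [0.5073, -0.2056, 0.0979]
tcp_rot: [-3.096, -0.533, 0.001]
force: [0.6, -0.1, -4.1]
finger_gap: 0.0122
```

Call:
jog_arm([
  [255,0,0,4,0],
  [255,0,0,4,0],
  [255,0,0,3,0],
  [255,0,0,2,0],
  [255,0,0,0,0],
])

```text
t: 10.07
tcp_pos: [0.5075, -0.2057, 0.0851]
tcp_rot: [-3.096, -0.533, 0.0]
force: [-0.5, 0.4, -5.0]
finger_gap: 0.0127
```

Free-sliding. About 5 mm remain.

Call:
jog_arm([
  [255,0,0,1.5,0],
  [255,0,0,1.5,0],
  [255,0,0,1,0],
  [255,0,0,0,0],
])

```text
t: 10.58
tcp_pos: [0.5075, -0.2057, 0.0812]
tcp_rot: [-3.096, -0.533, 0.0]
force: [-0.1, 0.3, -4.6]
finger_gap: 0.0123
```

Call:
jog_arm([
  [255,0,0,0.7,0],
  [255,0,0,0,0],
])

```text
t: 10.82
tcp_pos: [0.5076, -0.2058, 0.0806]
tcp_rot: [3.096, 0.533, 0.0]
force: [0.4, -0.2, -5.5]
finger_gap: 0.0121
```

Call:
jog_arm([
  [255,0,0,0.7,0],
  [255,0,0,0,0],
])

```text
t: 11.08
tcp_pos: [0.5076, -0.2057, 0.0799]
tcp_rot: [3.096, 0.533, 0.0]
force: [-0.0, -0.8, -4.3]
finger_gap: 0.0123
```

Call:
jog_arm([
  [255,0,0,0.6,0],
  [255,0,0,0,0],
])

```text
t: 11.32
tcp_pos: [0.5076, -0.2058, 0.0799]
tcp_rot: [3.096, 0.533, 0.0]
force: [-3.3, 1.3, 3.8]
finger_gap: 0.0125
```

```bash
python3 chk.py w8; python3 -c "
from h import *
p,d,c=cam('scene');cv2.imwrite('pics/s8.png',cv2.resize(p[180:280,200:350,::-1],None,fx=5,fy=5,interpolation=cv2.INTER_CUBIC))"
```

```text
tcp [ 0.5076 -0.2058  0.0799] toolx yaw 19.53 tilt z [ 3.e-04 -2.e-04 -1.e+00] gap 0.0125 F [-3.3  1.3  3.8] t 11.325
shift [ -0.5  -1.1 -62.1]
turn about tool z -0.04
plane dz/dx,dz/dy deg [0.1 0.1] z0 mm 18.05 36351
edge slopes deg 0.08 -0.01 centre x at y=0 0.4439310834375547 width 99.99625856529826
far edge y -72.77105134734278 slope -0.05
fixture far edge y -90.1 slope deg -0.05 L R -60.62 55.06 -> fix centre tool -2.78 1.9
```

View pics/s8.png

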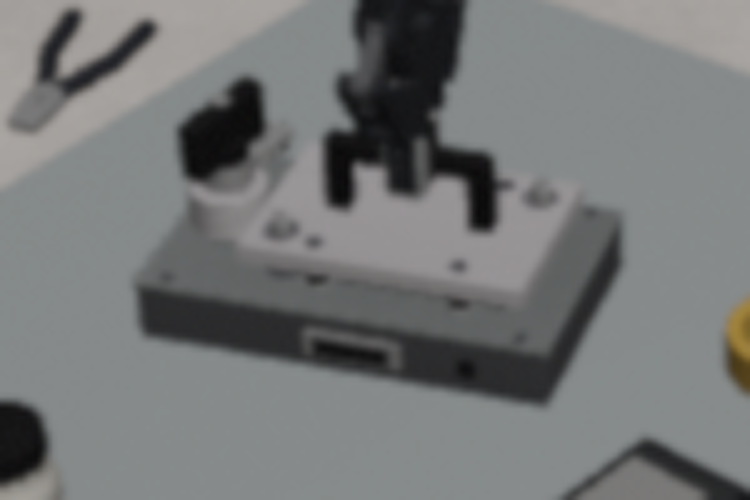

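The scene view shows the plate resting flat on the fixture: feet visible at (317,278) and (457,303), pin tips in the holes at (282,228) and (540,193). I'll release it.

Call:
jog_arm([
  [180,0,0,0,0],
  [120,0,0,0,0],
  [60,0,0,0,0],
  [0,0,0,0,0],
  [0,0,0,0,0],
])

```text
t: 12.05
tcp_pos: [0.5076, -0.2058, 0.0793]
tcp_rot: [3.096, 0.533, 0.0]
force: [0.9, 0.2, 0.5]
finger_gap: 0.0851
```

Call:
jog_arm([
  [0,0,0,-20,0],
  [0,0,0,-50,0],
  [0,0,0,-55,0],
  [0,0,0,-35,0],
  [0,0,0,0,0],
])

```text
t: 12.68
tcp_pos: [0.5095, -0.2065, 0.2427]
tcp_rot: [3.093, 0.532, 0.008]
force: [-0.4, 0.1, -0.3]
finger_gap: 0.0854
```

Call:
jog_arm([
  [0,0,0,0,0],
])

```text
t: 12.8
tcp_pos: [0.5072, -0.2056, 0.2386]
tcp_rot: [-3.096, -0.533, 0.001]
force: [-0.4, -0.4, -0.7]
finger_gap: 0.0852
```

Run:
```python
from h import *
import pickle
go([.542,-.302,.24],0)
p,d,c=cam("wrist");pickle.dump((p,d,c),open("w9.pkl","wb"))
cv2.imwrite("pics/w9.png",p[:,:,::-1])
W=cloud(d,c);z=W[...,2]
roi=np.zeros((480,640),bool);roi[60:420,220:430]=1
w=W[roi&(z>.105)&(z<.118)]*1000;print("wing",len(w),cv2.minAreaRect(w[:,:2].astype(np.float32)))
m=roi&(abs(z-.062)<.005);q=W[m]*1000
A=np.c_[q[:,:2]-[507,-206],np.ones(len(q))];cf,*_=np.linalg.lstsq(A,q[:,2],rcond=None);print("plate plane deg",np.degrees(cf[:2]),cf[2],cv2.minAreaRect(q[:,:2].astype(np.float32)))
```

```text
tcp [ 0.5072 -0.2056  0.2386] toolx yaw 19.53 tilt z [-7.e-04  3.e-04 -1.e+00] gap 0.0852 F [-0.4 -0.4 -0.7] t 12.8
shift [  0.5 102.5  -1.4]
turn about tool z 19.53
wing 1229 ((511.369140625, -248.22901916503906), (56.939979553222656, 154.88619995117188), 29.550888061523438)
plate plane deg [-0.05579651 -0.07848547] 61.89209589283071 ((514.1246948242188, -223.17794799804688), (100.38140869140625, 182.1885986328125), 19.57716941833496)
```

View pics/w9.png

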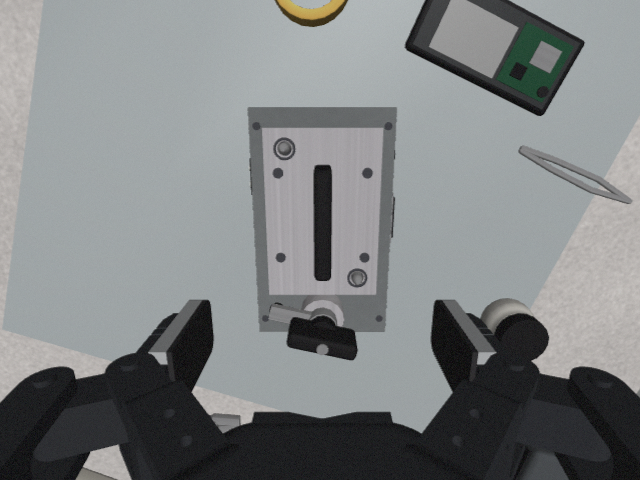

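The plate is home: plane height 61.9 mm, tilt under 0.1°, pins visible in the holes at (284,148) and (357,278). The clamp wing is at (322,337). Next is the clamp approach, starting with the wrist joint range.

Run:
```python
from h import *
import pickle
print(np.degrees(r.read_state()["joints"]).round(1))
p,d,c=pickle.load(open("w9.pkl","rb"))
W=cloud(d,c);z=W[...,2]
roi=np.zeros((480,640),bool);roi[310:365,270:370]=1
w=W[roi&(z>.105)&(z<.118)]*1000;print("wing",len(w),cv2.minAreaRect(w[:,:2].astype(np.float32)))
plan([.542,-.302,.20],np.radians(95.8),grip=100,half=False)
```

```text
[-22.1  12.2  -9.4  68.5   0.   48.4]
wing 1189 ((541.8034057617188, -301.4755554199219), (60.03697967529297, 14.271620750427246), 6.09567928314209)
[[100,0.1,12.8,4.7,-9.5],[100,-2.0,12.7,4.8,-9.5],[100,-4.1,12.2,4.7,-9.5],[100,-6.0,11.3,4.8,-9.6],[100,-7.8,10.2,4.7,-9.5]]
[[100,-9.4,8.7,4.8,-9.6],[100,-10.8,7.1,4.7,-9.5],[100,-11.8,5.1,4.8,-9.6]]
```

Call:
jog_arm([
  [120,0,13,5,-9.5],
  [120,-2,12.5,5,-9.5],
  [120,-4,12,5,-9.5],
  [120,-6,11.5,5,-9.5],
  [120,-8,10,5,-9.5],
])

```text
t: 13.48
tcp_pos: [0.5284, -0.2659, 0.2122]
tcp_rot: [-2.612, -1.74, 0.002]
force: [0.3, -0.2, 0.6]
finger_gap: 0.0453
```

Call:
jog_arm([
  [120,-9.5,8.5,5,-9.6],
  [120,-10.5,7,5,-9.6],
  [120,-12,5,5,-9.6],
  [120,0,0,0,0],
  [120,0,0,0,0],
])

```text
t: 14.1
tcp_pos: [0.5413, -0.3016, 0.1984]
tcp_rot: [-2.108, -2.327, 0.0]
force: [0.1, -0.3, 1.2]
finger_gap: 0.0451
```

Run:
```python
from h import *
import pickle
go([.542,-.302,.084],np.radians(95.9))
p,d,c=cam("wrist");pickle.dump((p,d,c),open("w10.pkl","wb"))
cv2.imwrite("pics/w10.png",p[:,:,::-1])
W=cloud(d,c);z=W[...,2]
w=W[(z>.106)&(z<.116)]*1000;print(len(w),w.mean(0))
w=w[np.linalg.norm(w[:,:2]-[542,-302],axis=1)<45]
print("wing",len(w),cv2.minAreaRect(w[:,:2].astype(np.float32)))
```

```text
tcp [ 0.5413 -0.3016  0.1984] toolx yaw 95.67 tilt z [-0.0016  0.0011 -1.    ] gap 0.0451 F [ 0.1 -0.3  1.2] t 14.1
shift [ -0.6   0.8 114.4]
turn about tool z -0.23
1858 [ 539.89137042 -302.65806361  111.17988594]
wing 1857 ((541.5867309570312, -302.68231201171875), (59.3727912902832, 13.913041114807129), 6.042786598205566)
```

View pics/w10.png

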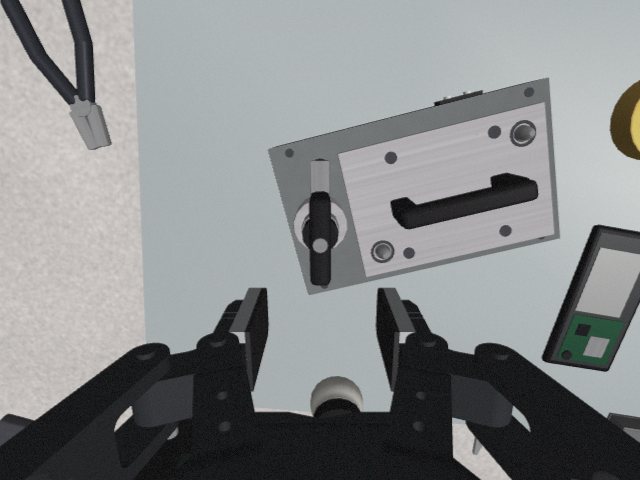

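The clamp wing is centred between the pads, at (320,240) against the pad midpoint x of 322. I'll descend and grip it.

Call:
jog_arm([
  [120,-0.6,0.6,30,-0.2],
  [120,0,0,40,0],
  [120,0,0,30,0],
  [120,0,0,14,0],
  [120,0,0,0,0],
])

```text
t: 14.78
tcp_pos: [0.5422, -0.3022, 0.0849]
tcp_rot: [-2.101, -2.334, 0.0]
force: [-0.5, 0.8, 0.3]
finger_gap: 0.0452
```

Call:
jog_arm([
  [170,0,0,0,0],
  [220,0,0,0,0],
  [255,0,0,0,0],
  [255,0,0,0,0],
], force=60)

```text
t: 15.28
tcp_pos: [0.5436, -0.3027, 0.0873]
tcp_rot: [2.1, 2.334, 0.003]
force: [-0.8, 2.3, 5.7]
finger_gap: 0.0209
```

Call:
jog_arm([
  [255,0,0,0,0],
  [255,0,0,0,0],
])

```text
t: 15.52
tcp_pos: [0.5436, -0.3027, 0.0873]
tcp_rot: [2.1, 2.334, 0.003]
force: [-0.3, 1.9, 5.7]
finger_gap: 0.0209
```

Run:
```python
from h import *
go([.542,-.302,.084],np.radians(96))
p,d,c=cam("wrist")
cv2.imwrite("pics/w11.png",p[:,:,::-1])
```

```text
tcp [ 0.5436 -0.3027  0.0873] toolx yaw 96.03 tilt z [ 2.5e-03 -1.0e-04 -1.0e+00] gap 0.0209 F [-0.3  1.9  5.7] t 15.525
shift [ 0.9 -1.5  3.3]
turn about tool z 0.03
```

View pics/w11.png

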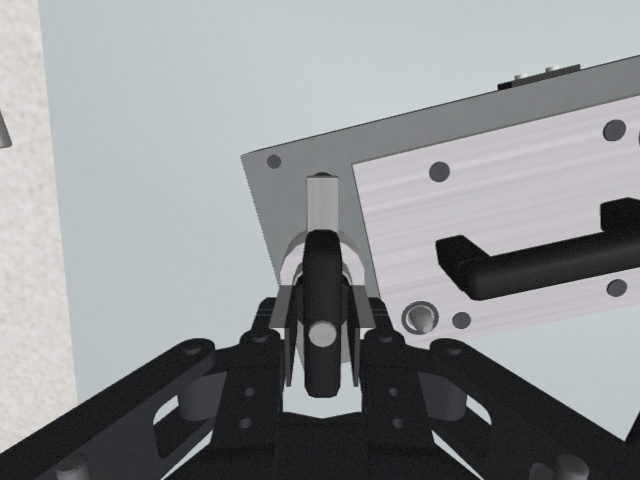

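The gap stopped at 20.9 mm, which is wider than the 14 mm wing, so the tips are probably on a hub beneath it. I'll check the hub's height in the depth data.

Run:
```python
from h import *
import pickle
for n in ["w10","w9","w1"]:
    p,d,c=pickle.load(open(n+".pkl","rb"))
    W=cloud(d,c).reshape(-1,3)*1000
    a=np.radians(6);u=np.array([np.cos(a),np.sin(a)]);v=np.array([-u[1],u[0]])
    q=W[:,:2]-[541.7,-302.2];s=q@u;t=q@v;rad=np.hypot(s,t)
    for lo,hi in [(8.5,10),(10,12),(12,15),(15,18),(18,22)]:
        k=(abs(t)>8.5)&(rad>lo)&(rad<hi)&(W[:,2]>35)
        if k.sum():print(n,lo,hi,k.sum(),np.percentile(W[k,2],[5,25,50,75,95]).round(1))
```

```text
w10 8.5 10 43 [88.9 89.4 89.9 90.4 90.9]
w10 10 12 113 [88.5 89.1 89.5 90.  90.9]
w10 12 15 1614 [ 70.3 272.9 278.8 283.4 287.4]
w10 15 18 1227 [ 62.8 271.5 275.5 279.1 283.8]
w10 18 22 2497 [ 46.6 216.2 284.1 291.1 295.3]
w9 8.5 10 12 [88.7 89.4 89.9 90.3 91.3]
w9 10 12 45 [81.2 88.9 89.6 90.1 90.8]
w9 12 15 364 [62.8 67.9 75.9 82.1 89.2]
w9 15 18 101 [62.3 62.8 63.3 63.7 64.5]
w9 18 22 394 [41.6 51.7 58.  62.4 63.8]
w1 8.5 10 12 [88.5 88.9 89.6 90.3 90.8]
w1 10 12 48 [80.8 89.2 89.6 90.1 90.8]
w1 12 15 326 [62.7 67.2 75.9 82.  88.8]
w1 15 18 111 [62.4 62.7 63.2 63.7 64.4]
w1 18 22 503 [39.2 43.8 53.7 61.9 63.7]
```

The hub has radius 12 mm and its top is at 90 mm. I'll regrip with the tips at about 94 mm, on the wing only.

Call:
jog_arm([
  [120,0,0,0,0],
  [120,0,0,0,0],
  [120,0,0,-9,0],
  [120,0,0,0,0],
  [120,0,0,0,0],
])

```text
t: 16.2
tcp_pos: [0.5428, -0.3029, 0.0945]
tcp_rot: [2.101, 2.335, 0.0]
force: [-0.7, 0.2, -0.4]
finger_gap: 0.0452
```

Call:
jog_arm([
  [200,0,0,0,0],
  [255,0,0,0,0],
  [255,0,0,0,0],
  [255,0,0,0,0],
  [255,0,0,0,0],
], force=60)

```text
t: 16.82
tcp_pos: [0.5425, -0.3027, 0.0943]
tcp_rot: [-2.101, -2.335, 0.0]
force: [-2.1, 0.6, 1.7]
finger_gap: 0.0125
```

The gap is 12.5 mm, the same as on the 14 mm bar, so it's on the wing. Turning clockwise now.

Call:
jog_arm([
  [255,0,0,0,6],
  [255,0,0,0,8],
  [255,0,0,0,8],
  [255,0,0,0,0],
])

```text
t: 17.32
tcp_pos: [0.5425, -0.303, 0.0943]
tcp_rot: [2.507, 1.893, -0.001]
force: [-1.5, -0.6, 1.9]
finger_gap: 0.0129
```

Run:
```python
from h import *
go([.542,-.302,.094],np.radians(96));print(r.read_state()["torque"])
```

```text
tcp [ 0.5425 -0.303   0.0943] toolx yaw 74.11 tilt z [-3.e-04 -4.e-04 -1.e+00] gap 0.0129 F [-1.5 -0.6  1.9] t 17.325
shift [ 0.8 -0.8  0.3]
turn about tool z -21.89
[-0.18443355  0.28217632  0.07752518]
```

Call:
jog_arm([
  [255,0,0,0,8],
  [255,0,0,0,8],
  [255,0,0,0,8],
  [255,0,0,0,8],
  [255,0,0,0,0],
])

```text
t: 17.95
tcp_pos: [0.5423, -0.3033, 0.0943]
tcp_rot: [2.93, 1.131, -0.002]
force: [-2.0, -1.2, 1.8]
finger_gap: 0.0127
```

Call:
jog_arm([
  [255,0,0,0,8],
  [255,0,0,0,8],
  [255,0,0,0,5],
  [255,0,0,0,0],
])

```text
t: 18.45
tcp_pos: [0.5421, -0.3034, 0.0943]
tcp_rot: [3.087, 0.578, -0.002]
force: [-4.3, -1.4, 1.2]
finger_gap: 0.0125
```

Run:
```python
from h import *
go([.542,-.302,.094],np.radians(18));print(r.read_state()["torque"])
p,d,c=cam("wrist")
cv2.imwrite("pics/w12.png",p[:,:,::-1])
```

```text
tcp [ 0.5421 -0.3034  0.0943] toolx yaw 21.23 tilt z [-0.001  -0.0011 -1.    ] gap 0.0125 F [-4.3 -1.4  1.2] t 18.45
shift [ 0.4 -1.3  0.3]
turn about tool z 3.23
[-0.78994447  0.78819102 -0.1676732 ]
```

View pics/w12.png

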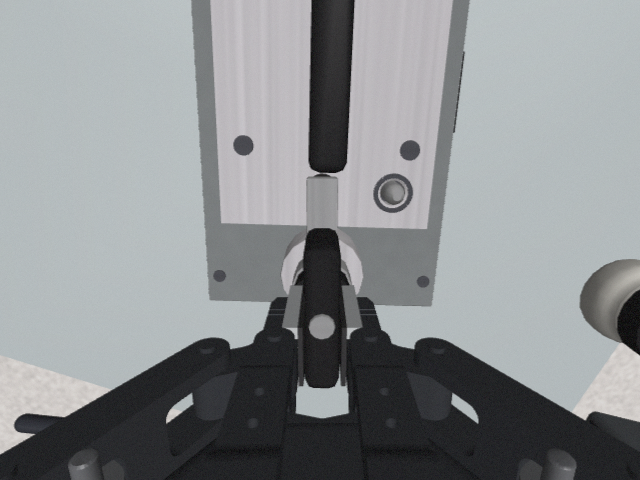

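The finger now lies over the plate end at (321,200), at about 1.54 rad and past the detent. I'll turn 2° more and let go.

Call:
jog_arm([
  [255,0,0,0,2],
  [255,0,0,0,0],
  [200,0,0,0,0],
  [120,0,0,0,0],
  [120,0,0,0,0],
])

```text
t: 19.12
tcp_pos: [0.543, -0.3025, 0.0943]
tcp_rot: [-3.098, -0.521, -0.001]
force: [-0.0, 0.5, 0.4]
finger_gap: 0.0452
```

Call:
jog_arm([
  [120,0,0,-20,0],
  [120,0,0,-50,0],
  [120,0,0,-45,0],
  [120,0,0,-20,0],
  [120,0,0,0,0],
])

```text
t: 19.75
tcp_pos: [0.5439, -0.3032, 0.2312]
tcp_rot: [3.096, 0.52, 0.005]
force: [-0.2, -0.2, -0.7]
finger_gap: 0.0451
```

Call:
jog_arm([
  [120,0,-30,0,0],
  [120,0,-30,0,0],
  [120,0,0,0,0],
  [120,0,0,0,0],
])

```text
t: 20.25
tcp_pos: [0.5229, -0.2461, 0.2283]
tcp_rot: [-3.098, -0.52, 0.001]
force: [-0.8, 0.3, -0.9]
finger_gap: 0.0452
```

Run:
```python
from h import *
go([.542,-.302,.094],np.radians(18))
p,d,c=cam("wrist");cv2.imwrite("pics/w13.png",p[:,:,::-1])
W=cloud(d,c);z=W[...,2];X=W.reshape(-1,3)*1000
w=X[(X[:,2]>106)&(X[:,2]<116)&(np.linalg.norm(X[:,:2]-[542,-302],axis=1)<45)]
print("wing",len(w),cv2.minAreaRect(w[:,:2].astype(np.float32)))
q=X[(abs(X[:,2]-62)<4)&(np.linalg.norm(X[:,:2]-[508,-207],axis=1)<75)]
A=np.c_[q[:,:2]-[508,-207],np.ones(len(q))];cf,*_=np.linalg.lstsq(A,q[:,2],rcond=None);print("plate tilt deg",np.degrees(cf[:2]),"z",cf[2])
p,d,c=cam("top");cv2.imwrite("pics/t13.png",p[:,:,::-1])
p,d,c=cam("scene");cv2.imwrite("pics/s13.png",p[:,:,::-1])
```

```text
tcp [ 0.5229 -0.2461  0.2283] toolx yaw 19.05 tilt z [-1.e-03  3.e-04 -1.e+00] gap 0.0452 F [-0.8  0.3 -0.9] t 20.25
shift [-1.000e-01  5.920e+01  1.343e+02]
turn about tool z 1.05
wing 1244 ((541.355712890625, -301.5867919921875), (13.495954513549805, 58.95772933959961), 19.39213752746582)
plate tilt deg [-0.09205893  0.016664  ] z 61.88492264761042
```

View pics/w13.png

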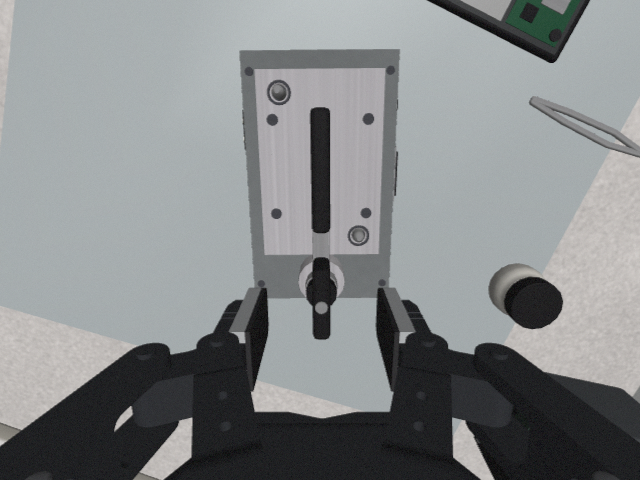

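View pics/s13.png

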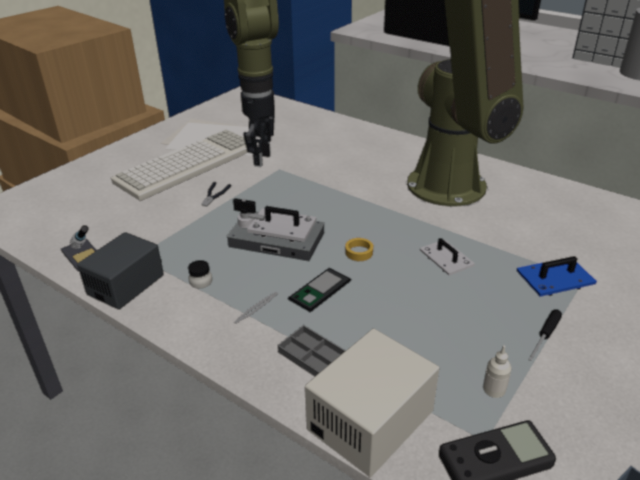

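The wing is at about 1.57 rad with its finger over the plate end at (321,245). The plate is level at 61.9 mm and the other objects are unmoved. Handing in.

```bash
python3 -c "
from rig import workorder
print(workorder.sign_off())"
```

```text
the job is handed in; nothing more can be done
None
```

The plate is home on the fixture with the swing clamp shut over it, and I handed the job in at about 20 s of the 51 s allowed.

I picked up the larger silver plate by its handle and lowered it level over both guide pins. Nothing caught on the way down. I stopped when the feet met the fixture, where the wrist reading changed from about -5 N (the plate's weight) to +4 N. I then turned the clamp wing clockwise past its detent, let go and moved the arm clear.

- **Plate:** after release its top measured 61.9 mm above the bench (62 expected), with less than 0.1° of tilt and both pins showing in the holes.
- **Clamp:** it did not spring back after I let go, and its finger lies over the plate's end. I measured it at about 1.57 rad, against the 1.6 rad stop. The difference is within what the camera can resolve, so I can't say for certain that it is hard against the stop.
- **Other objects:** none looked moved in the last scene view.
- **What went wrong:** my first grip on the clamp closed on its hub, at a 21 mm gap and about 6 N. I opened and gripped about 9 mm higher, on the wing itself.

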